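# Lock the stall's cash box with its hooded pin

## Task

Take the cranked steel locking pin out of its wooden parking block and lock the cash box with it: bring the pin's tip in under the hood on the front of the cash box, feel for the hidden hole in the floor there by sliding the tip about, and let the pin drop fully home so that its arm lies flat on that floor. Let go of it, and leave the other goods standing where they are.

Things in the scene. Friction and masses are not known exactly. Their poses are not given: they have to be found in the camera images.
- cashbox: Grey steel cash box, fixed, dark steel lock on its front (towards the robot). Origin: on the table, under the middle of the front edge of the lock's hood; x points from there into the box, y along the front, z up. A flat apron, top at z = 28 mm, runs from x = -60 mm to the hood and on as the floor under it. Behind the hood (x from 45 to 199 mm) the box is 204 mm wide, 92 mm high with its handle.
- hood_front (a point): Middle of the hood's mouth at floor level: 28 mm above cashbox, same axes. The hood is 160 mm wide, its roof's underside 32 mm and its top 36 mm above this floor. It is open only to the front: the mouth is 32 mm high and 120 mm wide (y from -60 to 60 mm).
- hood_back (a point): Foot of the hood's flat back wall, mid-width: 37.75 mm along x from hood_front, same axes. In the floor in front of the wall is a round 13 mm hole (1 mm chamfer, 28 mm deep), centre 5.75 mm before the wall, so a tip slid along the wall drops in. Its y is unknown, anywhere from -20 to 20 mm of this point, and the hood hides it: feel for it.
- block: Wooden parking block, fixed, 100 x 50 x 24 mm. Origin: centre of its underside; x along its length. It has a loose 16 mm hole, 20 mm deep, at x = 30 mm, in which the pin's tip stands at the start.
- pin_grip (a point): Cranked steel pin, loose, about 0.2 kg, standing on the parking block. Point: centre of its upright handle, a bar 14 (x) by 22 (y) by 60 mm (z). From its foot a flat arm, 14 wide and 10 mm high, runs along x to x = 60 mm, its underside level with the foot (z = -30 mm). Home, the arm's underside lies on the floor under the hood and the handle stands on the apron in front.
- pin_tip (a point): Lower end of the pin's round tip, on its axis: 56 mm along x and 44 mm below pin_grip, same axes (x from handle to tip, z up). The tip is 10 mm across with a chamfered end, and points 14 mm down from the arm's underside.
- calculator: Bystander, loose: black pocket calculator, 130 x 75 x 17 mm, lying flat. Origin: centre of its underside.
- terminal: Bystander, loose: grey card payment terminal, 170 x 80 x 55 mm. Origin: centre of its underside.
- alarm_clock: Bystander, loose: copper twin-bell alarm clock, 90 mm wide, 145 mm tall. Origin: centre of its underside.
- trinket_box: Bystander, loose: pale wooden trinket box, 112 x 132 x 62 mm. Origin: centre of its underside.
- candlestick: Bystander, loose: brass candlestick, foot 90 mm across, 125 mm tall. Origin: centre of its underside.
- duck: Bystander, loose: pewter duck, about 130 mm long, 95 mm tall. Origin: centre of its underside.

How it is judged:
On the way, in this order (a step that is already met when the one before it is completed fails the run):
1. the pin's tip is lifted clear out of the parking block (z of pin_tip in the frame of block above 0.03 m), for 0.1 s.
2. the tip is under the hood, above the floor, not yet in the hole (x of pin_tip in the frame of cashbox between 0.008 and 0.04 m and y of pin_tip in the frame of cashbox between -0.06 and 0.06 m and z of pin_tip in the frame of cashbox between 0.024 and 0.05 m), for 0.1 s.
At the end, for the whole second after the job is handed in: The pin's tip is in the hidden hole under the hood, its end at least 10 mm below the floor (14 mm is fully home), the pin upright within 0.1 rad (6 degrees), and released (z of pin_tip in the frame of cashbox between 0 and 0.018 m and x of pin_tip in the frame of cashbox between 0.026 and 0.038 m and y of pin_tip in the frame of cashbox between -0.03 and 0.03 m and angle between pin_tip's own z axis and vertical below 0.1 rad); the robot touches nothing.
It fails at once if a bystander is pushed more than 30 mm from its place or knocked over (distance of any of calculator, terminal, alarm_clock, trinket_box, candlestick, duck from where it was at the start of the episode above 0.03 m or angle between any of calculator, terminal, alarm_clock, trinket_box, candlestick, duck's own z axis and vertical above 0.5 rad).
It also fails if it takes over 61 s, if anything falls off the work surface, if the arm or the gripper's body presses on something with over 40 N, if the wrist force passes 120 N, or if a joint passes its speed limit or range.

## Robot

A 6-joint arm with a two-finger parallel gripper is mounted at the origin on the work surface. World frame = base frame: x ahead of the robot, y to its left, z up, the work surface at z = 0. Lengths are in m, angles in rad, forces in N, time in s.
With the tool pointing down it reaches from about 0.35 to 0.875 m from the base axis. Payload 15.5 kg.
Tool frame: the origin (TCP) lies between the finger pads; the fingertips stand arm.tips_ahead ahead of it and the grasp point (between the pads) lies 3 mm ahead of it (arm.tips_ahead is the distance from the TCP to the fingertips, in m); z points along the fingers, y is the line along which they close (so a half turn about z gives the same grasp; the last joint's range is limited). The gripper opens to 85 mm and grips with 20 to 120 N. Pads are 22 mm wide; open, the fingers measure 114 mm over their backs; the gripper's body (76 mm by 85 mm) begins 54 mm behind the grasp point. The pads swing forward as they close: fully open they stand 13 mm farther back than shut.
Start: joints at [-0.096, 0.494, 1.345, -0, 1.302, -0.096], TCP at [0.625, 0, 0.253] pointing down, gripper open.
Joint ranges: [-2.91, 2.91], [-0.82, 2.16], [0.22, 2.67], [-1.22, 4.37], [0.12, 2.79], [-3.08, 3.08]. Speed limits (rad/s): [1.89, 1.89, 2.57, 3.01, 3.01, 3.01].

## Interface

Orientations are given as a unit quaternion [w, x, y, z].
In Python, from cell import arm, cams gives the robot as it stands.
- The arm moves only by the tool jog_arm, never from a script. Its arguments are lists of equal length, an entry for each row: "dp": the shift along the tool's x, y, z in mm, a list of three; "rot": the turn, a rotation vector about the tool's x, y, z in rad, a list of three; "grip": the opening, from 0 (shut) to 1 (fully open). In form: {"dp": [[tx, ty, tz], ...], "rot": [[wx, wy, wz], ...], "grip": [grip, ...]}. A call has 1 to 20 rows; each row is the pose to reach, as a shift and turn from the pose commanded when the call began, along the tool's axes at that moment; what a row does not reach only later rows make up. A row lasts 1/10 s, in which the tool goes at most 50 mm and 8.59 degrees, less where a joint would pass 70% of its speed; a pose out of reach is approached as far as the arm can. A call with a gripper value outside its range is refused whole. The fingers move at their own pace and stop on an object; "force" is the grip in N (left out, the last holds). Time passes only in rows, so rows that repeat a pose let the fingers close. It gives the time, the measured TCP pose, the force, the opening and the grip force at its end, in the units of the state.
- arm.state(): the state, without advancing time (a new reading comes with each control period).
- cams.camera(name): name is "scene" or "side" or "wrist"; returns a dict with "frame" (420x560x3 uint8, red, green, blue), "range_z" (420x560 float32, m along the optical axis (not along the pixel's ray), 0 where there is no reading), "camera_matrix" (3x3 intrinsics, pixels), "k1" (the pictures are not rectified: a ray, as slopes to the right and down, at radius r is drawn at 1 + k1 r^2 times it, then the intrinsics apply), "eye" and "rotation" of the camera in the world. Camera axes: x right, y down, z forward; pixel columns grow to the right and rows downward; lengths in m; the calibration is good to about 2 mm. A picture is of the moment at which its call begins.
- arm.hand_in(): hands the job in; it is judged then, once.
The state is a dict: "clock": time; "joint_pos": joint angles; "joint_vel": joint speeds; "effort": joint torques, N m; "tool_pos": TCP position; "eef_rot": TCP orientation; "ft_force": force on the tool from outside, world axes, zero at the start; "moment": the same for the moment, N m; "grip_width": opening from 0.0 (shut) to 1.0 (fully open); "finger_force": force on a finger pad.
Only numpy, scipy, OpenCV 4.12 (cv2) and the standard library are available. Lean on these libraries where they do the work, as an engineer would, in place of code of your own. Each camera call takes 0.05 s, during which the arm holds its last target. There are 200 camera calls.

## Working session

There is one attempt and no reset: what is moved stays moved. The work goes in short steps, Python scripts to look and compute and a tool call to move; the robot and the scene stay as the last step left them, time stands still between calls to the robot, and variables do not carry over. Pictures are saved under pics/ and viewed, at most 10 in all, crops included, and the job is handed in when it is done.

Besides the shell and the picture viewer there is one more tool, called after ">>>" by a JSON object that holds its "op" and its "data", one argument or row to a line. jog_arm: Moves the arm, as the interface text tells. Its arguments: {"type":"object","properties":{"dp":{"type":"array","items":{"type":"array","items":{"type":"number"}}},"rot":{"type":"array","items":{"type":"array","items":{"type":"number"}}},"grip":{"type":"array","items":{"type":"number"}},"force":{"type":"number"}},"required":["dp","rot","grip"]}

```bash
ls; mkdir -p pics; cat > h.py <<'E'
import numpy as np, cv2, pickle
from cell import arm, cams
def grab(n):
    c=cams.camera(n); pickle.dump(c,open(f'{n}.pkl','wb')); return c
def load(n): return pickle.load(open(f'{n}.pkl','rb'))
def ray(c,px):
    K=np.array(c['camera_matrix'],float); px=np.array(px,float).reshape(-1,2)
    d=(px-[K[0,2],K[1,2]])/[K[0,0],K[1,1]]
    s=d.copy()
    for _ in range(20): s=d/(1+c['k1']*(s**2).sum(1,keepdims=True))
    return np.c_[s,np.ones(len(s))]
def R(c):
    r=np.array(c['rotation'],float)
    return r if r.shape==(3,3) else None
def plane(c,px,z):
    v=ray(c,px)@R(c).T; e=np.array(c['eye']); return e+v*((z-e[2])/v[:,2])[:,None]
def depth(c,px):
    px=np.array(px).reshape(-1,2); z=c['range_z'][px[:,1].astype(int),px[:,0].astype(int)]
    return np.array(c['eye'])+(ray(c,px)*z[:,None])@R(c).T
def cloud(c):
    h,w=c['range_z'].shape; u,v=np.meshgrid(np.arange(w),np.arange(h))
    return depth(c,np.c_[u.ravel(),v.ravel()]).reshape(h,w,3)
E
python3 - <<'E'
from h import *
for n in ('scene','side','wrist'):
    c=grab(n); cv2.imwrite(f'pics/{n}0.png',c['frame'][:,:,::-1]); print(n,c['eye'],c['rotation'],c['k1'],c['camera_matrix'],(c['range_z']==0).mean())
print(arm.state(), arm.tips_ahead)
E
```

```text
pics
scene [ 1.48113764 -0.11339077  0.7275    ] [-0.33201727  0.66241097  0.59788004 -0.30580337] 0.029478612530538933 [[390.20115712   0.         285.28882931]
 [  0.         390.20115712 217.13306105]
 [  0.           0.           1.        ]] 0.00405187074829932
side [-0.0461444   0.93976039  0.75649735] [ 0.13581737 -0.23771349  0.84317055 -0.46271954] -0.13321361761696443 [[495.13239749   0.         275.2553319 ]
 [  0.         495.13239749 201.96755291]
 [  0.           0.           1.        ]] 0.003975340136054422
wrist [0.62454736 0.06684749 0.37248359] [ 1.32874191e-01  9.91132581e-01  3.38701255e-04 -7.36557553e-04] -0.0040648159369977566 [[350.6438982    0.         279.75314237]
 [  0.         350.6438982  214.88117134]
 [  0.           0.           1.        ]] 0.0038775510204081634
{'clock': 0.15, 'joint_pos': array([-9.54996251e-02,  4.94077143e-01,  1.34596437e+00,  3.04000104e-05,
        1.30247791e+00, -9.54877676e-02]), 'joint_vel': array([ 0.00062782, -0.00122912, -0.00211964,  0.00167841, -0.00044682,
       -0.00188053]), 'effort': array([ 4.76028199e-04, -8.82539248e+01, -3.84067369e+01, -1.70366275e-04,
        7.04737889e-03, -2.97315989e-05]), 'tool_pos': array([6.24762904e-01, 3.53722268e-05, 2.52822676e-01]), 'eef_rot': array([-3.66736961e-04,  7.07113752e-01,  7.07099659e-01, -2.83623110e-04]), 'ft_force': array([-0.48425062, -0.04590653,  0.91692348]), 'moment': array([-0.01156627,  0.05443903, -0.01345219]), 'finger_force': 0.0, 'grip_width': 0.9978260207954542} 0.022
```

```bash
python3 - <<'E'
s=open('h.py').read()
s=s.replace("    r=np.array(c['rotation'],float)\n    return r if r.shape==(3,3) else None","    q=c['rotation']; return Rotation.from_quat([q[1],q[2],q[3],q[0]]).as_matrix()")
open('h.py','w').write("from scipy.spatial.transform import Rotation\n"+s)
E
python3 - <<'E'
from h import *
for n in ('scene','side','wrist'):
    c=load(n); print(R(c)[:,2], depth(c,[[280,350],[280,210]]))
a=[load(n)['frame'] for n in('scene','side')]
E
```

```text
[-0.80214801  0.07419631 -0.59249766] [[ 0.89909565 -0.07594803 -0.10734831]
 [ 0.44970421 -0.03499342 -0.00424621]]
[ 0.44902377 -0.71573172 -0.53488854] [[ 2.96120774e-01  3.82560181e-01 -5.27943380e-04]
 [ 5.53023258e-01 -3.96038381e-02  3.19112090e-03]]
[-0.00137004 -0.26339238 -0.96468781] [[ 0.6244337  -0.1511605   0.07631915]
 [ 0.62428554 -0.02966724 -0.00141403]]
```

View pics/scene0.png

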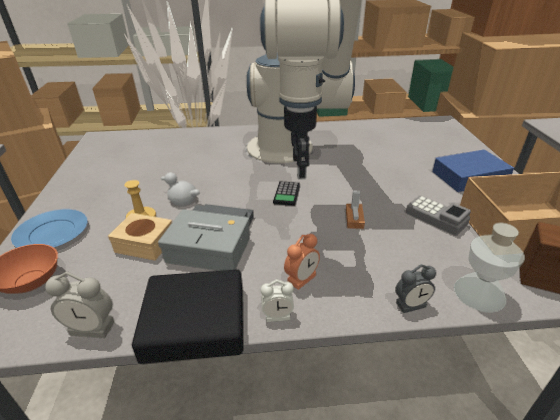

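View pics/side0.png

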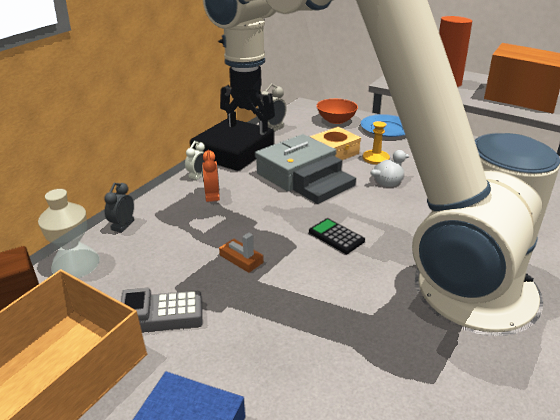

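View pics/wrist0.png

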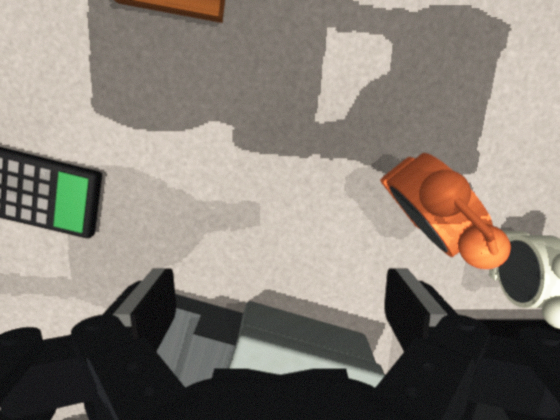

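```bash
python3 - <<'E'
from h import *
P=[];C=[]
for n in('scene','side'):
    c=load(n);p=cloud(c).reshape(-1,3);f=c['frame'].reshape(-1,3);P.append(p);C.append(f)
for n,p,f in zip(('scene','side'),P,C):
    hsv=cv2.cvtColor(f[None],cv2.COLOR_RGB2HSV)[0].astype(int)
    t=(abs(p[:,2])<.01)&(p[:,0]>.3)&(p[:,0]<.8)&(abs(p[:,1])<.3); print(n,'table z',np.median(p[t,2]))
    # block
    b=(hsv[:,0]<15)&(hsv[:,1]>120)&(p[:,2]>.016)&(p[:,2]<.04)&(abs(p[:,0]-.6)<.15)&(abs(p[:,1]-.17)<.1)
    print('block',b.sum(),p[b].min(0),p[b].max(0),np.median(p[b],0),cv2.minAreaRect((p[b][:,:2]*1000).astype(np.float32)))
    g=(p[:,2]>.04)&(p[:,2]<.12)&(abs(p[:,0]-.6)<.15)&(abs(p[:,1]-.17)<.1)
    print('pin',g.sum(),p[g].min(0),p[g].max(0),np.median(p[g],0))
    g=(p[:,2]>.07)&(p[:,2]<.09)&(abs(p[:,0]-.62)<.2)&(abs(p[:,1]+.2)<.15)&(hsv[:,1]<60)
    print('box',g.sum(),cv2.minAreaRect((p[g][:,:2]*1000).astype(np.float32)),np.median(p[g],0))
E
```

```text
scene table z -0.001959993773675839
block 219 [0.47405002 0.15908114 0.01614949] [0.57928075 0.22035692 0.02529874] [0.54455995 0.18163283 0.02143811] ((527.6490478515625, 189.60890197753906), (48.7747802734375, 103.23738098144531), 80.74589538574219)
pin 102 [0.48980169 0.1830491  0.04037505] [0.51157711 0.20522652 0.08354433] [0.50626855 0.19415689 0.06451147]
box 2704 ((686.369140625, -255.6134033203125), (210.32261657714844, 289.2906188964844), 81.63160705566406) [ 0.64419533 -0.2498896   0.07625136]
side table z 0.0013512221227233168
block 424 [0.47074498 0.15746962 0.01615554] [0.57696472 0.2270407  0.03639773] [0.51246506 0.20460026 0.02470341] ((521.832275390625, 191.32078552246094), (52.55177307128906, 106.3586196899414), 79.26703643798828)
pin 196 [0.48852377 0.18083629 0.04022053] [0.50680702 0.20797978 0.08751372] [0.49392584 0.20016829 0.06560081]
box 1637 ((681.3765258789062, -253.09915161132812), (210.80166625976562, 295.9525146484375), 82.66263580322266) [ 0.62363396 -0.23706299  0.0772802 ]
```

>>> {"op": "jog_arm", "data": {
  "dp": [
    [190,-125,0],
    [190,-125,0],
    [190,-125,0],
    [190,-125,0],
    [190,-125,0],
    [190,-125,0],
    [190,-125,0],
    [190,-125,0],
    [190,-125,0],
    [190,-125,0],
    [190,-125,0],
    [190,-125,0],
    [190,-125,0]
  ],
  "rot": [
    [0,0,-1.405],
    [0,0,-1.405],
    [0,0,-1.405],
    [0,0,-1.405],
    [0,0,-1.405],
    [0,0,-1.405],
    [0,0,-1.405],
    [0,0,-1.405],
    [0,0,-1.405],
    [0,0,-1.405],
    [0,0,-1.405],
    [0,0,-1.405],
    [0,0,-1.405]
  ],
  "grip": [1,1,1,1,1,1,1,1,1,1,1,1,1]
}}

```text
clock: 1.45
tool_pos: [0.5, 0.19, 0.2532]
eef_rot: [-0.0, 0.084, 0.996, -0.0]
ft_force: [0.0, 0.5, -0.1]
grip_width: 1.0
finger_force: 0.0
```

```bash
python3 - <<'E'
from h import *
c=grab('wrist'); cv2.imwrite('pics/wrist1.png',c['frame'][:,:,::-1]); print(c['eye'],arm.state()['joint_pos'])
E
```

```text
[0.43443318 0.20166368 0.37294683] [ 2.51462751e-01  3.67341549e-01  1.56752230e+00 -1.72468107e-05
  1.20683186e+00 -1.15215743e+00]
```

View pics/wrist1.png

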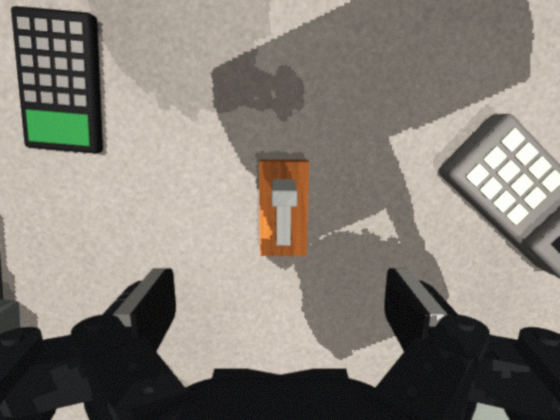

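```bash
cat >> h.py <<'E'
def pinm(c,lo,hi,box):
    p=cloud(c); hsv=cv2.cvtColor(c['frame'],cv2.COLOR_RGB2HSV).astype(int)
    m=(hsv[...,1]<90)&(p[...,2]>lo)&(p[...,2]<hi)
    for k in (0,1): m&=(p[...,k]>box[k][0])&(p[...,k]<box[k][1])
    return m,p
E
python3 - <<'E'
from h import *
c=load('wrist'); B=((.46,.6),(.15,.23))
for lo,hi in((.07,.095),(.026,.045)):
    m,p=pinm(c,lo,hi,B); q=p[m]; v,u=np.where(m)
    print(m.sum(),(u.min(),u.max(),v.min(),v.max()),'z',np.percentile(q[:,2],[5,50,95]),cv2.minAreaRect((q[:,:2]*1000).astype(np.float32)),q.mean(0))
hsv=cv2.cvtColor(c['frame'],cv2.COLOR_RGB2HSV).astype(int);p=cloud(c)
m=((hsv[...,0]<18)&(hsv[...,1]>120)); m[:,:230]=0;m[:,330:]=0;m[:140]=0;m[275:]=0
mm=cv2.findContours(m.astype(np.uint8),cv2.RETR_EXTERNAL,cv2.CHAIN_APPROX_NONE)[0]; k=max(mm,key=cv2.contourArea)[:,0]
print('block z',np.median(p[m][:,2]),cv2.minAreaRect((plane(c,k,.024)[:,:2]*1000).astype(np.float32)))
print(c['frame'][183:200,285], hsv[183:200,285,1])
m=(hsv[...,1]<90)&(hsv[...,2]>0); print(np.round(p[178:252:4,284],4))
E
```

```text
468 (np.int64(272), np.int64(296), np.int64(187), np.int64(205)) z [0.07493665 0.08279379 0.08404331] ((497.44891357421875, 194.158935546875), (20.59407615661621, 14.149116516113281), 80.33955383300781) [0.49644896 0.19426281 0.08191243]
576 (np.int64(273), np.int64(294), np.int64(179), np.int64(244)) z [0.03161591 0.03308428 0.03537345] ((523.6312866210938, 189.65480041503906), (20.346921920776367, 67.21810913085938), 80.46090698242188) [0.53104625 0.18818056 0.03328206]
block z 0.022957141232146927 ((522.2537231445312, 189.77420043945312), (49.80829620361328, 100.89734649658203), 79.93028259277344)
[[ 89  90  86]
 [ 91  91  89]
 [ 93  91  88]
 [ 90  89  87]
 [ 89  91  88]
 [ 88  91  85]
 [ 96  98  93]
 [122 122 118]
 [154 152 147]
 [170 167 164]
 [173 175 167]
 [173 172 166]
 [172 173 167]
 [175 175 169]
 [173 175 167]
 [172 173 167]
 [177 177 170]] [11  6 14  8  8 17 13  8 12  9 12 10  9  9 12  9 10]
[[0.4908 0.1959 0.022 ]
 [0.4909 0.1956 0.0448]
 [0.4907 0.1954 0.0665]
 [0.4913 0.1952 0.0816]
 [0.4945 0.1946 0.0826]
 [0.4978 0.1941 0.0834]
 [0.5012 0.1935 0.0831]
 [0.5171 0.1914 0.0317]
 [0.521  0.1908 0.0328]
 [0.5249 0.1901 0.0335]
 [0.529  0.1894 0.0333]
 [0.5338 0.1887 0.0312]
 [0.5374 0.1881 0.0331]
 [0.5418 0.1873 0.0325]
 [0.5456 0.1867 0.0336]
 [0.5495 0.186  0.0348]
 [0.5546 0.1852 0.0323]
 [0.5623 0.184  0.0229]
 [0.5662 0.1834 0.0244]]
```

>>> {"op": "jog_arm", "data": {
  "dp": [
    [3,4,40],
    [3,4,85],
    [3,4,130],
    [3,4,160],
    [3,4,180],
    [3,4,190],
    [3,4,190],
    [3,4,190],
    [3,4,190],
    [3,4,190],
    [3,4,190],
    [3,4,190],
    [3,4,190],
    [3,4,190]
  ],
  "rot": [
    [0,0,0],
    [0,0,0],
    [0,0,0],
    [0,0,0],
    [0,0,0],
    [0,0,0],
    [0,0,0],
    [0,0,0],
    [0,0,0],
    [0,0,0],
    [0,0,0],
    [0,0,0],
    [0,0,0],
    [0,0,0]
  ],
  "grip": [0.6,0.6,0.6,0.6,0.6,0.6,0.6,0.1,0.1,0.1,0.1,0.1,0.1,0.1],
  "force": 60
}}

```text
clock: 2.9
tool_pos: [0.4984, 0.1947, 0.0645]
eef_rot: [0.001, 0.083, 0.997, 0.0]
ft_force: [-0.4, 0.3, 7.8]
grip_width: 0.247
finger_force: 58.7
```

>>> {"op": "jog_arm", "data": {
  "dp": [
    [0,0,-15],
    [0,0,-40],
    [0,0,-80],
    [0,0,-120],
    [0,0,-150],
    [0,0,-150]
  ],
  "rot": [
    [0,0,0],
    [0,0,0],
    [0,0,0],
    [0,0,0],
    [0,0,0],
    [0,0,0]
  ],
  "grip": [0.1,0.1,0.1,0.1,0.1,0.1]
}}

```text
clock: 3.5
tool_pos: [0.4995, 0.195, 0.2179]
eef_rot: [0.004, 0.083, 0.997, 0.001]
ft_force: [0.7, 1.2, -2.9]
grip_width: 0.248
finger_force: 58.9
```

```bash
python3 - <<'E'
from h import *
s=arm.state(); print(s['tool_pos'],s['ft_force'],s['moment'])
c=load('side'); f=c['frame']
cv2.imwrite('pics/sidebox.png',cv2.resize(f[125:215,245:365,::-1],None,fx=6,fy=6,interpolation=cv2.INTER_CUBIC))
p=cloud(c); 
for v in range(150,204,4): print(v,[tuple(np.round(p[v,u]*1000).astype(int).tolist()) for u in (300,315,330,345)])
E
```

```text
[0.49951241 0.19497294 0.21789423] [ 0.69951475  1.15096138 -2.88781319] [0.03118417 0.00812754 0.01149112]
150 [(614, -259, 79), (577, -288, 76), (536, -308, 78), (531, -413, 35)]
154 [(602, -237, 78), (567, -267, 74), (531, -298, 70), (531, -416, 19)]
158 [(590, -217, 77), (550, -237, 78), (524, -284, 65), (529, -412, 7)]
162 [(578, -195, 76), (550, -236, 65), (513, -263, 63), (523, -401, -2)]
166 [(571, -183, 70), (540, -217, 63), (504, -245, 60), (510, -374, 0)]
170 [(562, -167, 67), (528, -196, 63), (518, -278, 28), (501, -353, -3)]
174 [(552, -148, 66), (545, -230, 29), (510, -260, 24), (467, -276, 29)]
178 [(553, -150, 51), (533, -208, 29), (496, -233, 28), (457, -255, 29)]
182 [(551, -148, 40), (522, -186, 30), (486, -213, 27), (448, -236, 27)]
186 [(551, -148, 26), (509, -162, 32), (475, -190, 28), (445, -230, 17)]
190 [(550, -148, 13), (500, -145, 30), (463, -166, 30), (443, -227, 5)]
194 [(551, -149, -1), (492, -130, 27), (465, -171, 14), (436, -214, 1)]
198 [(538, -127, 0), (492, -130, 14), (464, -171, 1), (427, -194, 1)]
202 [(527, -107, 1), (491, -129, 1), (454, -151, 1), (417, -172, 2)]
```

View pics/sidebox.png

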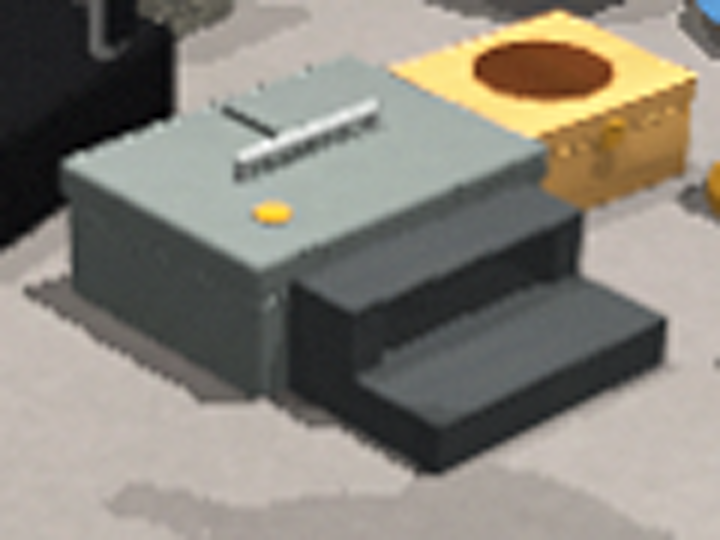

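>>> {"op": "jog_arm", "data": {
  "dp": [
    [-2,-30,-10],
    [-5,-65,-20],
    [-7,-105,-30],
    [-10,-145,-32],
    [-12,-185,-32],
    [-15,-225,-32],
    [-18,-265,-32],
    [-21,-305,-32],
    [-24,-345,-32],
    [-26,-375,-32],
    [-28,-396,-32],
    [-28,-396,-32],
    [-28,-396,-32],
    [-28,-396,-32]
  ],
  "rot": [
    [0,0,0],
    [0,0,0.02],
    [0,0,0.04],
    [0,0,0.06],
    [0,0,0.08],
    [0,0,0.1],
    [0,0,0.12],
    [0,0,0.14],
    [0,0,0.16],
    [0,0,0.18],
    [0,0,0.18],
    [0,0,0.18],
    [0,0,0.18],
    [0,0,0.18]
  ],
  "grip": [0.1,0.1,0.1,0.1,0.1,0.1,0.1,0.1,0.1,0.1,0.1,0.1,0.1,0.1]
}}

```text
clock: 4.9
tool_pos: [0.4598, -0.1999, 0.2451]
eef_rot: [-0.0, 0.172, 0.985, 0.0]
ft_force: [0.7, 0.9, -0.6]
grip_width: 0.249
finger_force: 59.2
```

```bash
python3 - <<'E'
from h import *
c=grab('wrist'); cv2.imwrite('pics/wrist2.png',c['frame'][:,:,::-1]); s=arm.state();print(c['eye'],s['tool_pos'],s['eef_rot'],s['ft_force'])
E
```

```text
[ 0.3972542  -0.17691296  0.36484286] [ 0.45987157 -0.19983843  0.24517508] [-1.64917146e-04  1.71575559e-01  9.85170943e-01  1.16313934e-04] [-0.39222118  0.55600073 -2.3338059 ]
```

View pics/wrist2.png

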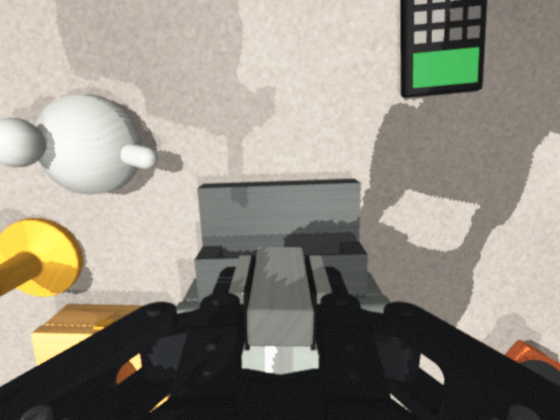

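```bash
python3 - <<'E'
from h import *
c=load('wrist'); p=cloud(c)
def comp(lo,hi):
    m=((p[...,2]>lo)&(p[...,2]<hi)); m[:,:180]=0;m[:,385:]=0;m[:170]=0;m[330:]=0
    return m
a=comp(.015,.04); h=comp(.052,.075)
for n,m in(('apron',a),('hood',h)):
    n_,l,st,_=cv2.connectedComponentsWithStats(m.astype(np.uint8)); i=1+np.argsort(-st[1:,4])[:3]; print(n,st[i],[np.median(p[l==k],0).round(4) for k in i])
A=lambda y,x:np.c_[x,y]
# apron top edge: first row per column
def edge(m,cols,z):
    v=np.array([np.where(m[:,u])[0][0] for u in cols]); return plane(c,np.c_[cols,v-.5],z)
z=.028
e=edge(a,np.arange(206,354),z); print('front edge z',np.median(p[a][:,2]))
k=np.polyfit(e[:,1],e[:,0],1); r=e[:,0]-np.polyval(k,e[:,1]); g=abs(r)<.002; k=np.polyfit(e[g,1],e[g,0],1); print('apron front x=',k,np.degrees(np.arctan(k[0])),r[g].std())
rows=np.arange(192,240)
for nm,f in(('L',0),('R',-1)):
    u=np.array([np.where(a[v])[0][f] for v in rows])+(-.5 if f==0 else .5); s=plane(c,np.c_[u,rows],z); kk=np.polyfit(s[:,0],s[:,1],1); print(nm,kk,np.degrees(np.arctan(kk[0])),s.mean(0))
for cols in (np.arange(202,240),np.arange(325,362)):
    e=edge(h,cols,.064); print('hood',e.mean(0),np.degrees(np.arctan(np.polyfit(e[:,1],e[:,0],1)[0])))
for u in (215,345):
  print([ (v,(p[v,u]*1000).round().astype(int).tolist()) for v in range(176,290,6)])
E
```

```text
apron [[  197   180   164    77 10837]
 [  367   276    12    12    92]
 [  186   281    11    12    83]] [array([ 0.4846, -0.2084,  0.027 ]), array([ 0.5832, -0.1427,  0.0299]), array([ 0.5257, -0.3215,  0.0299])]
hood [[ 303  250   82   56 1657]
 [ 180  254   59   58 1292]
 [ 255  256    1    1    1]] [array([ 0.5479, -0.159 ,  0.0629]), array([ 0.5042, -0.2901,  0.0631]), array([ 0.5041, -0.2402,  0.0606])]
front edge z 0.027013443020409533
apron front x= [0.32264762 0.51602377] 17.882171970494237 0.00031294642985691
L [-0.31894957 -0.13867764] -17.690060413181442 [ 0.45652835 -0.28428717  0.028     ]
R [-0.32210432  0.03037357] -17.853974067992056 [ 0.5104241  -0.13403624  0.028     ]Traceback (most recent call last):
  File "<stdin>", line 20, in <module>
  File "<stdin>", line 12, in edge
IndexError: index 0 is out of bounds for axis 0 with size 0
```

```bash
python3 - <<'E'
from h import *
c=load('wrist'); p=cloud(c); X=np.array([.9519,-.3065,0]);Y=np.array([.3065,.9519,0])
for u in list(range(204,230,5))+list(range(335,358,5)):
    col=p[:,u]; v=[v for v in range(200,300) if col[v,2]>.057][0]; q=plane(c,[[u,v-.5]],.064)[0]; print(u,v,(q@X).round(4),(q@Y).round(4))
# same in side & scene views
for n in('side','scene'):
    d=load(n); q=cloud(d).reshape(-1,3); f=d['frame'].reshape(-1,3); q=np.c_[q@X,q@Y,q[:,2]]-[.5511,-.0509,0]
    for nm,(lo,hi),(x0,x1),(y0,y1) in(('apron',(.02,.036),(-.08,-.01),(-.1,.1)),('hood',(.056,.07),(-.02,.04),(-.1,.1))):
        m=(q[:,2]>lo)&(q[:,2]<hi)&(q[:,0]>x0)&(q[:,0]<x1)&(q[:,1]>y0)&(q[:,1]<y1)
        if m.sum(): print(n,nm,m.sum(),np.percentile(q[m],[1,99],axis=0).round(4).tolist(),np.median(q[m,2]))
    # box body
    m=(q[:,2]>.07)&(q[:,2]<.09)&(q[:,0]>.03)&(q[:,0]<.25)&(abs(q[:,1])<.115)
    print(np.percentile(q[m],[.5,99.5],axis=0).round(4).tolist())
# pin in hand
m=(p[...,2]>.12)&(p[...,2]<.27); m[:,:245]=0; m[:,320:]=0
s=arm.state(); t=s['tool_pos']
for v in range(240,350,8): print(v,((p[v,280]-t)*1000).round(1).tolist(),c['frame'][v,280].tolist())
E
```

```text
204 256 0.5501 -0.1206
209 256 0.5503 -0.116
214 256 0.5504 -0.1114
219 257 0.5516 -0.1069
224 257 0.5517 -0.1023
229 257 0.5519 -0.0977
335 253 0.5511 -0.0004
340 231 0.5301 0.0039
345 253 0.5514 0.0087
350 252 0.5506 0.0133
355 252 0.5508 0.0178
side apron 550 [[-0.0606, -0.0768, 0.0205], [-0.0107, 0.0817, 0.033]] 0.027871446075801665
side hood 399 [[-0.0001, -0.0789, 0.0572], [0.0394, 0.082, 0.0678]] 0.06356031570403664
[[0.0441, -0.0985, 0.0702], [0.1981, 0.1041, 0.0891]]
scene apron 135 [[-0.0582, -0.075, 0.0223], [-0.0166, 0.0827, 0.0287]] 0.025998704184679533
scene hood 314 [[0.0027, -0.075, 0.0584], [0.0333, 0.0816, 0.0657]] 0.062091592313281596
[[0.0517, -0.0977, 0.0706], [0.2035, 0.1046, 0.0892]]
240 [48.9, -17.4, -219.9] [105, 109, 108]
248 [-7.1, 2.9, -37.9] [131, 131, 125]
256 [-7.5, 3.0, -26.5] [133, 131, 127]
264 [-6.9, 2.8, -19.0] [133, 132, 127]
272 [-7.4, 3.0, -9.8] [130, 130, 125]
280 [-7.1, 2.9, -3.1] [109, 109, 104]
288 [-6.5, 2.7, 2.2] [105, 106, 102]
296 [-7.0, 2.9, 9.4] [103, 107, 101]
304 [-7.1, 2.9, 15.0] [106, 107, 104]
312 [-6.0, 2.5, 18.1] [135, 136, 132]
320 [-4.0, 1.8, 19.4] [141, 143, 134]
328 [-0.4, 0.5, 18.1] [138, 136, 132]
336 [1.8, -0.3, 18.9] [138, 143, 135]
344 [4.9, -1.4, 18.6] [134, 134, 127]
```

>>> {"op": "jog_arm", "data": {
  "dp": [
    [10,-10,20],
    [20,-20,50],
    [28,-26,80],
    [28,-26,110],
    [28,-26,130],
    [28,-26,145],
    [28,-26,145],
    [28,-26,145],
    [28,-26,145]
  ],
  "rot": [
    [0,0,-0.01],
    [0,0,-0.02],
    [0,0,-0.033],
    [0,0,-0.033],
    [0,0,-0.033],
    [0,0,-0.033],
    [0,0,-0.033],
    [0,0,-0.033],
    [0,0,-0.033]
  ],
  "grip": [0.1,0.1,0.1,0.1,0.1,0.1,0.1,0.1,0.1],
  "force": 120
}}

```text
clock: 5.85
tool_pos: [0.4253, -0.2157, 0.1011]
eef_rot: [0.001, 0.156, 0.988, -0.0]
ft_force: [0.5, 0.4, -0.7]
grip_width: 0.243
finger_force: 117.3
```

```bash
cat >> h.py <<'E'
def box(v=None):
    s=arm.state(); t=np.array(s['tool_pos']); X=np.array([.9519,-.3065,0]);Y=np.array([.3065,.9519,0]); q=s['eef_rot']
    T=Rotation.from_quat([q[1],q[2],q[3],q[0]]).as_matrix()
    tip=t+T@[-.056,0,.055]; f=s['ft_force']
    print('t',round(s['clock'],2),'tip box mm',np.round([1e3*(tip@X-.5511),1e3*(tip@Y+.0509),1e3*tip[2]],1),'F box',np.round([f@X,f@Y,f[2]],1),'fwd yaw',np.degrees(np.arctan2(-T[1,0],-T[0,0])).round(2),'tilt',T[:,2].round(4),s['grip_width'])
E
python3 - <<'E'
from h import *
box()
for n in ('side','scene'):
    c=grab(n)
c=load('side'); cv2.imwrite('pics/side2.png',cv2.resize(c['frame'][105:215,235:375,::-1],None,fx=5,fy=5,interpolation=cv2.INTER_CUBIC))
E
```

```text
t 5.85 tip box mm [-24.  -24.1  46.2] F box [ 0.4  0.5 -0.7] fwd yaw -17.89 tilt [ 1.1e-03 -7.0e-04 -1.0e+00] 0.24288875946632071
```

View pics/side2.png

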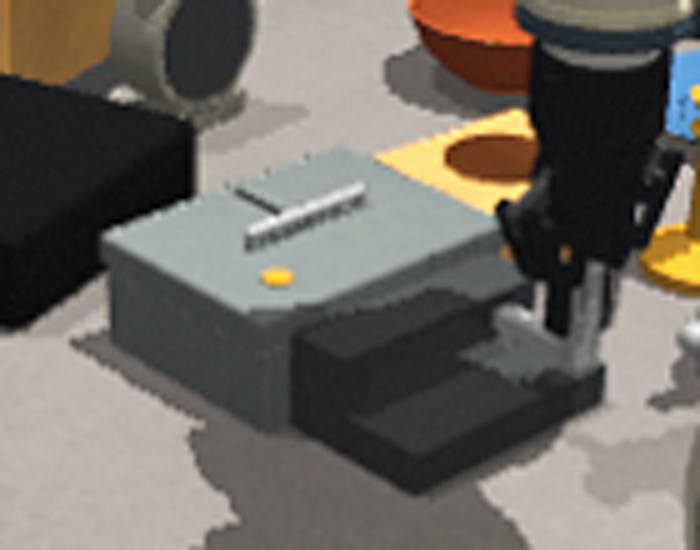

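>>> {"op": "jog_arm", "data": {
  "dp": [
    [0,0,7],
    [0,0,14],
    [0,0,14],
    [-10,0,14],
    [-20,0,14],
    [-30,0,14],
    [-40,0,14],
    [-44,0,14],
    [-44,0,14],
    [-44,0,14],
    [-44,0,14]
  ],
  "rot": [
    [0,0,0],
    [0,0,0],
    [0,0,0],
    [0,0,0],
    [0,0,0],
    [0,0,0],
    [0,0,0],
    [0,0,0],
    [0,0,0],
    [0,0,0],
    [0,0,0]
  ],
  "grip": [0.1,0.1,0.1,0.1,0.1,0.1,0.1,0.1,0.1,0.1,0.1]
}}

```text
clock: 7.05
tool_pos: [0.4663, -0.229, 0.0863]
eef_rot: [-0.0, 0.156, 0.988, 0.0]
ft_force: [0.3, 0.5, -2.0]
grip_width: 0.24
finger_force: 117.3
```

```bash
python3 -c "
from h import *
box()"
```

```text
t 7.05 tip box mm [ 18.9 -24.3  31.2] F box [ 0.1  0.5 -2. ] fwd yaw -17.92 tilt [-4.e-04  3.e-04 -1.e+00] 0.23973763837777648
```

Now lower to floor contact in small steps.

>>> {"op": "jog_arm", "data": {
  "dp": [
    [0,0,1],
    [0,0,2],
    [0,0,3],
    [0,0,4],
    [0,0,4],
    [0,0,4]
  ],
  "rot": [
    [0,0,0],
    [0,0,0],
    [0,0,0],
    [0,0,0],
    [0,0,0],
    [0,0,0]
  ],
  "grip": [0.1,0.1,0.1,0.1,0.1,0.1]
}}

```text
clock: 7.65
tool_pos: [0.4665, -0.2292, 0.0825]
eef_rot: [-0.0, 0.156, 0.988, 0.0]
ft_force: [-3.4, 1.6, 6.8]
grip_width: 0.239
finger_force: 118.2
```

```bash
python3 -c "
from h import *
box()"
```

```text
t 7.65 tip box mm [ 19.2 -24.4  27.4] F box [-3.7  0.5  6.8] fwd yaw -17.92 tilt [-2.e-04  1.e-04 -1.e+00] 0.2391463115093207
```

>>> {"op": "jog_arm", "data": {
  "dp": [
    [-3,0,0],
    [-6,0,0],
    [-9,0,0],
    [-11,0,0],
    [-13,0,0],
    [-14,0,0],
    [-15,0,0],
    [-15,0,0]
  ],
  "rot": [
    [0,0,0],
    [0,0,0],
    [0,0,0],
    [0,0,0],
    [0,0,0],
    [0,0,0],
    [0,0,0],
    [0,0,0]
  ],
  "grip": [0.1,0.1,0.1,0.1,0.1,0.1,0.1,0.1]
}}

```text
clock: 8.45
tool_pos: [0.4801, -0.2334, 0.0825]
eef_rot: [-0.001, 0.156, 0.988, 0.0]
ft_force: [-7.4, 2.7, 10.6]
grip_width: 0.24
finger_force: 118.6
```

```bash
python3 -c "
from h import *
box()"
```

```text
t 8.45 tip box mm [ 33.3 -24.2  27.4] F box [-7.9  0.3 10.6] fwd yaw -17.92 tilt [-1.5e-03  8.0e-04 -1.0e+00] 0.2400200731572782
```

>>> {"op": "jog_arm", "data": {
  "dp": [
    [0,1,0],
    [0,2,0],
    [0,3,0],
    [0,4,0],
    [0,5,0],
    [0,6,0],
    [0,7,0],
    [0,8,0],
    [0,9,0],
    [0,10,0],
    [0,11,0],
    [0,12,0],
    [0,13,0],
    [0,14,0],
    [0,14,0]
  ],
  "rot": [
    [0,0,0],
    [0,0,0],
    [0,0,0],
    [0,0,0],
    [0,0,0],
    [0,0,0],
    [0,0,0],
    [0,0,0],
    [0,0,0],
    [0,0,0],
    [0,0,0],
    [0,0,0],
    [0,0,0],
    [0,0,0],
    [0,0,0]
  ],
  "grip": [0.1,0.1,0.1,0.1,0.1,0.1,0.1,0.1,0.1,0.1,0.1,0.1,0.1,0.1,0.1]
}}

```text
clock: 9.95
tool_pos: [0.4854, -0.2204, 0.0823]
eef_rot: [0.0, 0.156, 0.988, -0.0]
ft_force: [-1.4, -3.8, 4.5]
grip_width: 0.238
finger_force: 117.9
```

```bash
python3 -c "
from h import *
box()"
```

```text
t 9.95 tip box mm [ 34.5 -10.2  27.4] F box [-0.1 -4.   4.5] fwd yaw -17.92 tilt [ 2.e-04 -1.e-04 -1.e+00] 0.23798910673520238
```

>>> {"op": "jog_arm", "data": {
  "dp": [
    [-1,0,0],
    [-2,0,0],
    [-3,0,0],
    [-4,0,0],
    [-4,0,0]
  ],
  "rot": [
    [0,0,0],
    [0,0,0],
    [0,0,0],
    [0,0,0],
    [0,0,0]
  ],
  "grip": [0.1,0.1,0.1,0.1,0.1]
}}

```text
clock: 10.45
tool_pos: [0.4866, -0.2205, 0.0823]
eef_rot: [-0.003, 0.156, 0.988, 0.001]
ft_force: [-17.6, 1.5, 22.1]
grip_width: 0.24
finger_force: 120.2
```

```bash
python3 -c "
from h import *
box()"
```

```text
t 10.45 tip box mm [35.4 -9.8 27. ] F box [-17.2  -4.   22.1] fwd yaw -17.91 tilt [-0.0047  0.0024 -1.    ] 0.23987551806896987
```

>>> {"op": "jog_arm", "data": {
  "dp": [
    [2,0,0],
    [2,1,0],
    [2,2,0],
    [2,3,0],
    [2,4,0],
    [2,5,0],
    [2,6,0],
    [2,7,0],
    [2,8,0],
    [2,9,0],
    [2,10,0],
    [2,11,0],
    [2,12,0],
    [2,12,0]
  ],
  "rot": [
    [0,0,0],
    [0,0,0],
    [0,0,0],
    [0,0,0],
    [0,0,0],
    [0,0,0],
    [0,0,0],
    [0,0,0],
    [0,0,0],
    [0,0,0],
    [0,0,0],
    [0,0,0],
    [0,0,0],
    [0,0,0]
  ],
  "grip": [0.1,0.1,0.1,0.1,0.1,0.1,0.1,0.1,0.1,0.1,0.1,0.1,0.1,0.1]
}}

```text
clock: 11.85
tool_pos: [0.4902, -0.2098, 0.0823]
eef_rot: [-0.001, 0.156, 0.988, -0.0]
ft_force: [-6.3, -6.9, 9.2]
grip_width: 0.242
finger_force: 118.4
```

```bash
python3 -c "
from h import *
box()"
```

```text
t 11.85 tip box mm [35.8  1.4 27.2] F box [-3.9 -8.4  9.2] fwd yaw -17.92 tilt [-0.0012 -0.     -1.    ] 0.24150117331898419
```

>>> {"op": "jog_arm", "data": {
  "dp": [
    [0,1,0],
    [0,2,0],
    [0,3,0],
    [0,3,0]
  ],
  "rot": [
    [0,0,0],
    [0,0,0],
    [0,0,0],
    [0,0,0]
  ],
  "grip": [0.1,0.1,0.1,0.1]
}}

```text
clock: 12.25
tool_pos: [0.4912, -0.2069, 0.0823]
eef_rot: [-0.001, 0.156, 0.988, -0.0]
ft_force: [-5.9, -6.8, 8.0]
grip_width: 0.237
finger_force: 118.3
```

```bash
python3 -c "
from h import *
box()"
```

```text
t 12.25 tip box mm [35.8  4.4 27.2] F box [-3.5 -8.3  8. ] fwd yaw -17.92 tilt [-1.1e-03  1.0e-04 -1.0e+00] 0.237175872293846
```

>>> {"op": "jog_arm", "data": {
  "dp": [
    [0,1,0],
    [0,2,0],
    [0,3,0],
    [0,4,0],
    [0,5,0],
    [0,6,0],
    [0,7,0],
    [0,8,0],
    [0,8,0]
  ],
  "rot": [
    [0,0,0],
    [0,0,0],
    [0,0,0],
    [0,0,0],
    [0,0,0],
    [0,0,0],
    [0,0,0],
    [0,0,0],
    [0,0,0]
  ],
  "grip": [0.1,0.1,0.1,0.1,0.1,0.1,0.1,0.1,0.1]
}}

```text
clock: 13.15
tool_pos: [0.494, -0.199, 0.0822]
eef_rot: [-0.0, 0.156, 0.988, 0.0]
ft_force: [-2.3, 0.8, -1.9]
grip_width: 0.239
finger_force: 117.3
```

```bash
python3 -c "
from h import *
box()"
```

```text
t 13.15 tip box mm [36.1 12.8 27.1] F box [-2.5  0.  -1.9] fwd yaw -17.92 tilt [-6.e-04  3.e-04 -1.e+00] 0.2386471867128716
```

>>> {"op": "jog_arm", "data": {
  "dp": [
    [0,0,1],
    [0,0,2],
    [0,0,3],
    [0,0,3]
  ],
  "rot": [
    [0,0,0],
    [0,0,0],
    [0,0,0],
    [0,0,0]
  ],
  "grip": [0.1,0.1,0.1,0.1]
}}

```text
clock: 13.55
tool_pos: [0.4938, -0.1993, 0.0791]
eef_rot: [-0.0, 0.156, 0.988, 0.0]
ft_force: [-5.1, -0.8, 0.5]
grip_width: 0.238
finger_force: 117.8
```

```bash
python3 -c "
from h import *
box()"
```

```text
t 13.55 tip box mm [36.  12.5 24.1] F box [-4.6 -2.3  0.5] fwd yaw -17.93 tilt [-7.e-04  1.e-04 -1.e+00] 0.2378561379863191
```

>>> {"op": "jog_arm", "data": {
  "dp": [
    [0.5,0,1],
    [1,0,2],
    [1,0,3],
    [1,0,4],
    [1,0,5],
    [1,0,5]
  ],
  "rot": [
    [0,0,0],
    [0,0,0],
    [0,0,0],
    [0,0,0],
    [0,0,0],
    [0,0,0]
  ],
  "grip": [0.1,0.1,0.1,0.1,0.1,0.1]
}}

```text
clock: 14.15
tool_pos: [0.4934, -0.1991, 0.0742]
eef_rot: [0.0, 0.156, 0.988, -0.0]
ft_force: [-1.6, -3.9, -1.0]
grip_width: 0.237
finger_force: 117.6
```

```bash
python3 -c "
from h import *
box()"
```

```text
t 14.15 tip box mm [35.6 12.5 19.2] F box [-0.3 -4.2 -1. ] fwd yaw -17.92 tilt [ 1.e-04 -1.e-04 -1.e+00] 0.23711147162855206
```

Going in cleanly; continue, easing y a little.

>>> {"op": "jog_arm", "data": {
  "dp": [
    [0,-0.5,1],
    [0,-0.5,2],
    [0,-0.5,3],
    [0,-0.5,4],
    [0,-0.5,5],
    [0,-0.5,5.5],
    [0,-0.5,5.5]
  ],
  "rot": [
    [0,0,0],
    [0,0,0],
    [0,0,0],
    [0,0,0],
    [0,0,0],
    [0,0,0],
    [0,0,0]
  ],
  "grip": [0.1,0.1,0.1,0.1,0.1,0.1,0.1]
}}

```text
clock: 14.85
tool_pos: [0.4931, -0.1994, 0.0688]
eef_rot: [-0.0, 0.156, 0.988, 0.0]
ft_force: [0.2, 0.4, -0.3]
grip_width: 0.24
finger_force: 118.0
```

```bash
python3 -c "
from h import *
box()"
```

```text
t 14.85 tip box mm [35.4 12.2 13.8] F box [ 0.1  0.4 -0.3] fwd yaw -17.92 tilt [-0.e+00  1.e-04 -1.e+00] 0.24032938158016212
```

>>> {"op": "jog_arm", "data": {
  "dp": [
    [0,0,0.8],
    [0,0,0.8],
    [0,0,0.8],
    [0,0,0.8],
    [0,0,0.8],
    [0,0,0.8],
    [0,0,0.8],
    [0,0,0.8]
  ],
  "rot": [
    [0,0,0],
    [0,0,0],
    [0,0,0],
    [0,0,0],
    [0,0,0],
    [0,0,0],
    [0,0,0],
    [0,0,0]
  ],
  "grip": [0.1,0.1,0.6,0.6,0.6,0.6,0.6,0.6]
}}

```text
clock: 15.65
tool_pos: [0.4931, -0.1994, 0.0679]
eef_rot: [-0.0, 0.156, 0.988, 0.0]
ft_force: [0.1, 0.1, -0.1]
grip_width: 0.599
finger_force: 0.0
```

>>> {"op": "jog_arm", "data": {
  "dp": [
    [0,0,-10],
    [0,0,-25],
    [0,0,-50],
    [0,0,-90],
    [0,0,-130],
    [0,0,-130],
    [0,0,-130]
  ],
  "rot": [
    [0,0,0],
    [0,0,0],
    [0,0,0],
    [0,0,0],
    [0,0,0],
    [0,0,0],
    [0,0,0]
  ],
  "grip": [0.6,0.6,0.6,0.6,0.6,0.6,0.6]
}}

```text
clock: 16.35
tool_pos: [0.4934, -0.1996, 0.1993]
eef_rot: [0.001, 0.156, 0.988, -0.0]
ft_force: [-0.5, 0.1, -0.0]
grip_width: 0.599
finger_force: 0.0
```

```bash
python3 - <<'E'
from h import *
box(); X=np.array([.9519,-.3065,0]);Y=np.array([.3065,.9519,0])
c=grab('side'); cv2.imwrite('pics/side3.png',cv2.resize(c['frame'][105:215,235:375,::-1],None,fx=5,fy=5,interpolation=cv2.INTER_CUBIC))
for n in('side','scene','wrist'):
    q=cloud(grab(n)).reshape(-1,3); q=np.c_[q@X,q@Y,q[:,2]]-[.5511,-.0509,0]
    m=(q[:,0]>-.045)&(q[:,0]<-.004)&(abs(q[:,1]-.012)<.03)&(q[:,2]>.034)&(q[:,2]<.12)
    print(n,m.sum(),np.percentile(q[m],[2,50,98],axis=0).round(4).tolist() if m.any() else '')
E
```

```text
t 16.35 tip box mm [ 35.9  12.  144.5] F box [-0.5 -0.1 -0. ] fwd yaw -17.92 tilt [ 0.0021 -0.0011 -1.    ] 0.5990675702181057
side 155 [[-0.0317, 0.0022, 0.0348], [-0.0272, 0.0178, 0.0629], [-0.0091, 0.0269, 0.0888]]
scene 102 [[-0.0257, 0.0039, 0.0487], [-0.0139, 0.0172, 0.0722], [-0.0103, 0.0266, 0.0881]]
wrist 1080 [[-0.0285, 0.0018, 0.0374], [-0.0266, 0.012, 0.0862], [-0.0149, 0.0227, 0.0883]]
```

View pics/side3.png

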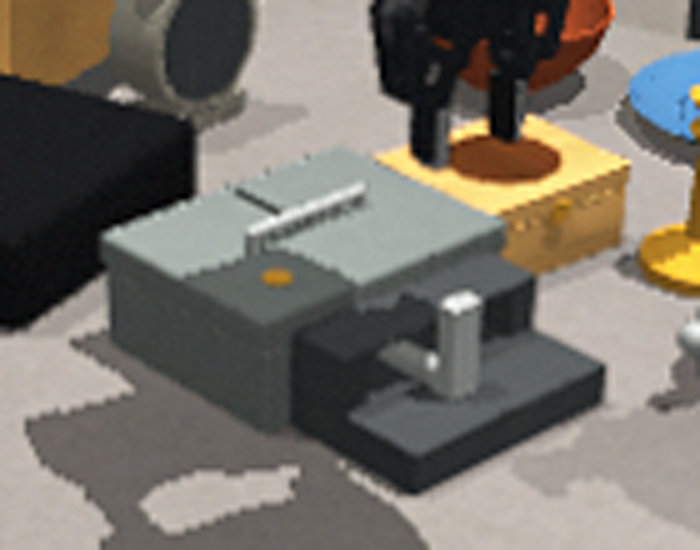

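The picture shows the handle standing upright on the apron (about 460,345) with its arm under the hood. Its top measures 87–88 mm against the 88 mm expected when home, so I am handing in.

```bash
python3 -c "
from h import *
print(arm.hand_in())"
```

```text
the job is handed in; nothing more can be done
None
```

The pin is in the hidden hole (about 12 mm to the +y side of centre), standing upright and fully home by measured height; it was released with the arm clear, no contact with the other goods was seen, and the job was handed in at about 16.5 s (no verdict was returned).

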